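# Make the freezer sample box closable and put its lid on

## Robot

A 6-joint arm with a two-finger parallel gripper is mounted at the origin on the work surface. World frame = base frame: x ahead of the robot, y to its left, z up, the work surface at z = 0. Lengths are in mm, angles in rad, forces in N, time in s.
With the tool pointing down it reaches from about 350 to 875 mm from the base axis. Payload 4.2 kg.
Tool frame: the origin (TCP) lies on the mounting face of the last link; the fingertips stand 173 mm ahead of it and the grasp point (between the pads) lies 155 mm ahead of it (tcp_to_grasp is the distance from the TCP to the grasp point, in mm); z points along the fingers, y is the direction in which the jaws open and shut (so a half turn about z gives the same grasp; the last joint's range is limited). The gripper opens to 85 mm and grips with 20 to 120 N. Pads are 22 mm wide; open, the fingers measure 114 mm over their backs; the gripper's body (76 mm by 85 mm) begins 54 mm behind the grasp point. The pads swing forward as they close: fully open they stand 13 mm farther back than shut.
Start: joints at [1.477, 0.385, 0.008, 0, -1.194, -0.259], TCP at [215.921, 586.496, 404.712] pointing down, gripper open.
Joint ranges: [-3.14, 3.14], [-1.21, 2.06], [-1.07, 1.41], [-3.16, 2.05], [-2.99, -0.16], [-3.1, 3.1]. Speed limits (rad/s): [2.79, 2.79, 3.14, 3.14, 3.14, 3.14].

## Interface

Orientations are given as a unit quaternion [x, y, z, w].
In Python, from bench import * gives the robot as it stands. The module is installed in compiled form; this text tells all that it offers.
- The arm moves only by the tool apply_moves, never from a script. Its arguments are lists of equal length, an entry for each row: "fingers": the closure, from 0 (fully open) to 1 (shut); "dp": the shift along the world's x, y, z in cm, a list of three; "yaw": the turn about the world's z in degrees. A call has 1 to 10 rows; each row is the pose to reach, as a shift and turn from the pose measured when the call began; what a row does not reach only later rows make up. A row lasts 1/10 s, in which the tool goes at most 50 mm and 8.59 degrees, less where a joint would pass 70% of its speed; a pose out of reach is approached as far as the arm can. A call with a gripper value outside its range is refused whole. The fingers move at their own pace and stop on an object; the grip force is fixed at half the most. Time passes only in rows, so rows that repeat a pose let the fingers close. It gives the time, the measured TCP pose, the force and the opening at its end, in the units of the state.
- read_state(): the state, without advancing time (a new reading comes with each control period).
- get_image(name): name is "side" or "top"; returns a dict with "color" (400x640x3 uint8, blue, green, red), "mtx" (3x3 intrinsics, pixels), "camera_from_world" (4x4, takes a point from world to camera coordinates). Camera axes: x right, y down, z forward; pixel columns grow to the right and rows downward; lengths in mm; the calibration is good to about 2 mm. A picture is of the moment at which its call begins. There is no depth.
- job_done(): hands the job in, once; it reports no verdict.
The state is a dict: "clock": time; "joints": joint angles; "joint_vel": joint speeds; "joint_efforts": joint torques, N m; "position": TCP position; "ee_rot": TCP orientation; "contact_force": force on the tool from outside, world axes, zero at the start; "wrist_torque": the same for the moment, N m; "gripper_width": finger opening in mm.
Only numpy, scipy, OpenCV 4.12 (cv2) and the standard library are available. Lean on these libraries where they do the work, as an engineer would, in place of code of your own. Each camera call takes 0.05 s, during which the arm holds its last target. There are 200 camera calls.

## Task

The lid of the blue sample box will not close: take the tall red-capped bottle out and stand it on the green pad in the grey bottle tray, keeping it upright, and tilt the orange slide case out from where it is propped over the box's end wall and lay it flat on the box's floor, leaving the short bottle standing in the box. Then put the white lid on the box so that it sits fully home, and leave everything else standing where it is.

Things in the scene. Friction and masses are not known exactly. Their poses are not given: they have to be found in the camera images.
- tub: Blue open sample box, fixed, outside 180 (x) x 126 (y) x 60 mm high, walls and floor 5 mm. Origin: centre of its underside, z up. The slide case is propped over its +x end wall; two bottles stand at its -x end, 58 mm from the centre, 31 mm either side of the centre line, either one on either side. A red line inside, 10 mm below the rim, is the fill line
- tall_center (a point): Tall amber bottle, 110 mm high, body 36 mm across, topped by a red cap 38 mm across and 28 mm high (the uppermost 28 mm), about 90 g; starts upright in the box, standing 55 mm above the rim. Point at its centre, 55 mm above its underside, z up its axis
- short_center (a point): Short amber bottle with a white cap, 36 mm high, 32 mm across, stands upright in the box and stays there. Point at its centre, half-way up, z up its axis
- case_center (a point): Orange closed slide case, a flat rigid block 110 (x) x 50 (y) x 14 mm (z), about 70 g. Point at its centre with its own axes. At the start its foot (-x end) is on the box's floor, its +x end leans out over the +x end wall of the box, sloping up at about 37 degrees, its width along the box's y, near the box's centre line. Lying flat in the box its centre is 12 mm above the box's underside
- lid_grip (a point): Loose white lid, 250 g: plate 186 (x) x 132 (y) x 6 mm; under it a plug 10 mm deep (164 x 110, lower half 158 x 104) that enters the box; on top a blue bar handle 70 (x) x 16 (y) x 34 mm high. Point: handle's centre, 17 mm above the plate, 33 above the plug's underside. Lies flat on the table, plug down. Fits either way round. Seated: 83 mm above the box's underside, centred, x along the box's x
- tray: Grey bottle tray, fixed, 180 (x) x 70 (y) x 18 mm high, walls 4 mm, floor 5 mm. Origin at the centre of its underside. Three standing places in a row along its x, at -56, 0 and +56 mm; two hold bottles, one has the green pad
- pad_top (a point): Green round pad, 44 mm across, fixed in the free place of the tray. Point at the centre of its top, 7 mm above the table
- bottle_a_center (a point): Amber bottle with white cap standing in the tray, 110 mm high, 38 mm across; bystander. Point at its centre, z up its axis
- bottle_b_center (a point): A second bottle just like it in the tray; bystander
- wash_center (a point): White wash bottle, 170 mm high, 60 mm across, standing; bystander. Point at its centre, z up its axis
- dish_center (a point): Shallow glass culture dish, 90 mm across, 15 mm high; bystander. Point at its centre
- tipbox_center (a point): Clear and blue pipette tip box, 120 x 80 x 67 mm high; bystander. Point at its centre
- pipette_center (a point): Hand pipette lying down, 225 mm long, 28 mm high; bystander. Point at its middle, 14 mm up, x along it
- jar_center (a point): Small clear jar with a blue cap, 60 mm high, 36 mm across; bystander. Point at its centre
- tuberack_center (a point): White rack of blue-capped tubes, fixed, 90 (x) x 200 (y) x 84 mm high. Point at its centre
Not all that is in view belongs to the job. Leave any purple look-alike of the part that bears tall_center alone. What is shaped like the tub but pink is not meant.

How it is judged (in metres and radians):
On the way, in this order (a step that is already met when the one before it is completed fails the run):
1. the tall bottle stands on the green pad and the slide case lies flat in the box (horizontal distance between tall_center and pad_top below 0.015 m and angle between tall_center's own z axis and vertical below 0.1 rad and height (world z) of tall_center below 0.068 m and x of case_center in the frame of tub between -0.085 and 0.085 m and y of case_center in the frame of tub between -0.058 and 0.058 m and z of case_center in the frame of tub below 0.018 m), for 0.2 s.
2. the lid is seated on the box (x of lid_grip in the frame of tub between -0.006 and 0.006 m and y of lid_grip in the frame of tub between -0.006 and 0.006 m and z of lid_grip in the frame of tub below 0.0855 m and angle between the x axis of lid_grip and the x axis of tub, either way round below 0.07 rad and angle between lid_grip's own z axis and vertical below 0.03 rad), for 0.2 s.
At the end, for the whole second after the job is handed in: Tall bottle upright (0.1 rad) in the tray within 15 mm of the pad's centre; case flat in the box (centre under 18 mm), short bottle in the box (centre under 35 mm); lid seated: handle within 6 mm of the box centre in x and y, under 85.5 mm up, level (0.03 rad), square (0.07 rad); all at rest (all of step 1 and all of step 2 and x of short_center in the frame of tub between -0.085 and 0.085 m and y of short_center in the frame of tub between -0.058 and 0.058 m and z of short_center in the frame of tub below 0.035 m and linear speed of each of lid, tall below 0.02 m/s); the robot touches nothing.
It fails at once if the tall bottle is tipped (over 0.6 rad) (angle between tall_center's own z axis and vertical above 0.6 rad).
It fails at once if the short bottle in the box is knocked over or taken out (angle between short_center's own z axis and vertical above 0.6 rad or z of short_center in the frame of tub above 0.07 m).
It fails at once if a bottle in the tray is knocked over or moved more than 30 mm (angle between any of bottle_a_center, bottle_b_center's own z axis and vertical above 0.4 rad or distance of any of bottle_a_center, bottle_b_center from where it was at the start of the episode above 0.03 m).
It fails at once if the wash bottle, dish, tip box, pipette or jar is moved more than 40 mm (distance of any of wash_center, dish_center, tipbox_center, pipette_center, jar_center from where it was at the start of the episode above 0.04 m).
It fails at once if the wash bottle is tipped (angle between wash_center's own z axis and vertical above 0.4 rad).
It also fails if it takes over 69 s, if anything falls off the work surface, if the arm or the gripper's body presses on something with over 40 N, if the wrist force passes 120 N, or if a joint passes its speed limit or range.

## Working session

There is one attempt and no reset: what is moved stays moved. The work goes in short steps, Python scripts to look and compute and a tool call to move; the robot and the scene stay as the last step left them, time stands still between calls to the robot, and variables do not carry over. Pictures are saved under pics/ and viewed, about 8 in all and at most 12, crops included, and the job is handed in when it is done.

Besides the shell and the picture viewer there is one more tool, called as name(argument=value, ...), one argument or row to a line, values as JSON. apply_moves: Moves the arm, as the interface text tells. Its arguments: {"type":"object","properties":{"fingers":{"type":"array","items":{"type":"number"}},"dp":{"type":"array","items":{"type":"array","items":{"type":"number"}}},"yaw":{"type":"array","items":{"type":"number"}}},"required":["fingers","dp","yaw"]}

```bash
mkdir -p pics; cat > h.py <<'E'
from bench import *
import numpy as np, cv2
def cam(n):
    d=get_image(n); return d["color"],np.array(d["mtx"]),np.array(d["camera_from_world"])
def back(u,v,z,K,T):
    r=T[:3,:3].T@np.linalg.inv(K)@[u,v,1]; c=-T[:3,:3].T@T[:3,3]
    return c+r*(z-c[2])/r[2]
def proj(p,K,T):
    q=K@(T[:3,:3]@np.array(p,float)+T[:3,3]); return q[:2]/q[2]
E
python3 - <<'E'
from h import *
for n in("top","side"):
    c,K,T=cam(n); cv2.imwrite(f"pics/{n}0.png",c); np.savez(f"{n}.npz",K=K,T=T); print(n,K.tolist(),(-T[:3,:3].T@T[:3,3]).round(0),T[:3,:3].round(2).tolist())
s=read_state();print(s["position"],s["ee_rot"],s["clock"])
E
```

```text
top [[460.62486950054694, 0.0, 310.58134391612737], [0.0, 460.62486950054694, 202.83705299265222], [0.0, 0.0, 1.0]] [ 395.   27. 1398.] [[0.01, -1.0, 0.02], [-1.0, -0.01, -0.07], [0.07, -0.02, -1.0]]
side [[391.8301339656611, 0.0, 326.40633831687666], [0.0, 391.8301339656611, 203.05983000497176], [0.0, 0.0, 1.0]] [403. 718. 820.] [[-1.0, -0.09, -0.01], [-0.06, 0.7, -0.71], [0.07, -0.71, -0.7]]
[215.82992338 586.35959275 403.73730195] [ 9.84471688e-01 -1.75540670e-01 -1.20363819e-04  9.76484367e-04] 0.1
```

View pics/top0.png

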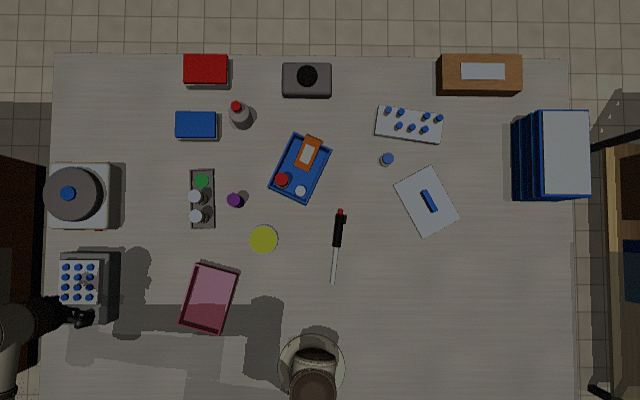

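View pics/side0.png

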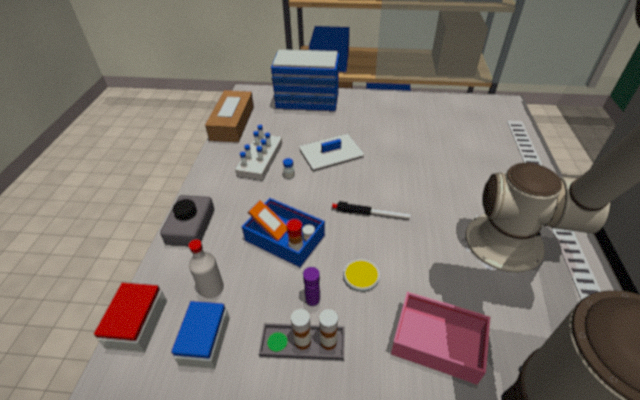

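Top view: the blue tub is at about (300,168). The red-capped tall bottle is in it at (281,180), with the purple look-alike outside at (235,200). The pink box at (209,298) is not meant. The green pad is at (202,181) in the tray, and the lid at (427,201) has its blue handle at (428,201). I'll confirm in one enlarged crop while segmenting.

```bash
python3 - <<'E'
from h import *
c=cv2.imread("pics/top0.png");d=np.load("top.npz");K,T=d["K"],d["T"]
cv2.imwrite("pics/crop1.png",cv2.resize(c[115:245,170:470],None,fx=2.66,fy=2.66,interpolation=cv2.INTER_CUBIC))
h=cv2.cvtColor(c,cv2.COLOR_BGR2HSV)
def seg(lo,hi,x0,x1,y0,y1):
    m=np.zeros(h.shape[:2],np.uint8); m[y0:y1,x0:x1]=cv2.inRange(h,np.array(lo),np.array(hi))[y0:y1,x0:x1]
    m=cv2.morphologyEx(m,cv2.MORPH_CLOSE,np.ones((3,3)))
    n,l,s,ce=cv2.connectedComponentsWithStats(m); i=1+np.argmax(s[1:,4]); return (l==i).astype(np.uint8),ce[i],s[i,4]
def rect(name,mask,z):
    p=cv2.findNonZero(mask).reshape(-1,2); w=np.array([back(u,v,z,K,T)[:2] for u,v in p],np.float32)
    r=cv2.minAreaRect(w); print(name,np.round(r[0],1),np.round(r[1],1),round(r[2],1)); return r
m,ce,a=seg((100,120,40),(130,255,255),255,345,125,215); r=rect("tub",m,60)
print(cv2.boxPoints(r).round(0).tolist())
for u,v in cv2.boxPoints(r): pass
m,ce,a=seg((0,150,60),(5,255,255),268,292,168,190);print("cap",ce,a,back(*ce,115,K,T).round(1))
m,ce,a=seg((0,0,120),(180,60,255),290,310,180,200);print("short",ce,a,back(*ce,41,K,T).round(1))
m,ce,a=seg((50,100,40),(75,255,255),185,215,170,195);print("pad",ce,a,back(*ce,7,K,T).round(1))
m,ce,a=seg((8,120,60),(20,255,255),285,330,125,180);print("case",ce,a);rect("case",m,50)
m,ce,a=seg((100,120,40),(130,255,255),410,450,180,220);rect("handle",m,50);print(ce,back(*ce,50,K,T).round(1))
m,ce,a=seg((0,0,115),(180,60,255),385,465,160,245);rect("lid",m,16)
m2=h[160:240,380:470];print(h[190,405],h[150,370],h[200,202],h[160,201])
E
```

```text
tub [586.5  38.6] [126.3 182.2] 65.2
[[477.0, 20.0], [643.0, -57.0], [696.0, 58.0], [530.0, 134.0]]
cap [281.07407407 179.01481481] 135 [546.7  88.8 115. ]
short [299.79166667 190.52777778] 72 [521.7  36.7  41. ]
pad [201.06626506 180.24096386] 166 [553.5 335.6   7. ]
case [307.56613757 151.85449735] 378
case [634.3  15.7] [ 50.2 102.7] 67.4
handle [ 494.8 -345.6] [70.  15.6] 28.8
[429.648 200.688] [ 494.2 -346.1   50. ]
lid [ 496.8 -339.3] [198.  153.3] 29.7
[100  13 122] [ 21  24 108] [ 13 235  25] [ 19  25 110]
```

View pics/crop1.png

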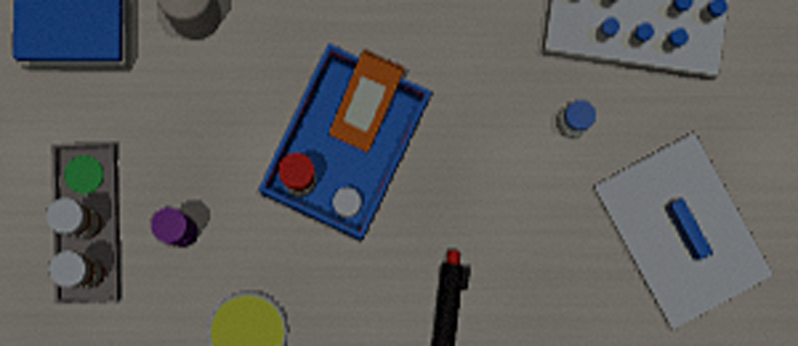

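The crop confirms it. The red-capped bottle stands in the blue tub at crop (296,171), the purple bottle (172,226) is outside, and the pad is at (84,173) in the tray with the two white-capped bottles. The tub is centred at about (586.5,38.6) with a yaw of -24.8°. The bottle positions predicted from that match the measured ones within 2 mm. I'm going above the tall bottle.

apply_moves(
  fingers=[0,0,0,0,0,0,0,0,0,0],
  dp=[
    [33.1,-49.6,-3],
    [33.1,-49.6,-3],
    [33.1,-49.6,-3],
    [33.1,-49.6,-3],
    [33.1,-49.6,-3],
    [33.1,-49.6,-3],
    [33.1,-49.6,-3],
    [33.1,-49.6,-3],
    [33.1,-49.6,-3],
    [33.1,-49.6,-3],
  ],
  yaw=[20,20,20,20,20,20,20,20,20,20],
)

```text
clock: 1.1
position: [493.6, 169.2, 378.5]
ee_rot: [1.0, -0.002, -0.0, 0.001]
contact_force: [0.7, 1.4, -0.1]
gripper_width: 85.7
```

apply_moves(
  fingers=[0,0,0,0,0,0,0,0,0,0],
  dp=[
    [2.7,-4,0],
    [5.3,-7.9,0],
    [5.3,-7.9,0],
    [5.3,-7.9,-3],
    [5.3,-7.9,-6],
    [5.3,-7.9,-9],
    [5.3,-7.9,-11],
    [5.3,-7.9,-12.3],
    [5.3,-7.9,-12.3],
    [5.3,-7.9,-12.3],
  ],
  yaw=[0,0,0,0,0,0,0,0,0,0],
)

```text
clock: 2.1
position: [546.6, 90.6, 255.6]
ee_rot: [1.0, -0.001, -0.0, 0.001]
contact_force: [0.6, 0.2, -0.1]
gripper_width: 85.5
```

apply_moves(
  fingers=[0.3,0.5,0.6,0.7,0.8,0.8,0.8,0.8,0.8,0.8],
  dp=[
    [0,0,0],
    [0,0,0],
    [0,0,0],
    [0,0,0],
    [0,0,0],
    [0,0,0],
    [0,0,0],
    [0,0,0],
    [0,0,0],
    [0,0,0],
  ],
  yaw=[0,0,0,0,0,0,0,0,0,0],
)

```text
clock: 3.1
position: [547.0, 90.7, 256.6]
ee_rot: [1.0, -0.001, 0.001, 0.001]
contact_force: [-0.2, -0.1, 6.5]
gripper_width: 36.9
```

apply_moves(
  fingers=[0.8,0.8,0.8,0.8,0.8,0.8,0.8,0.8,0.8,0.8],
  dp=[
    [0,0,0.7],
    [0,0,2],
    [0,0,4],
    [0,0,6],
    [0,0,8],
    [0,0,10],
    [0,0,12],
    [0,0,13],
    [0,0,13],
    [0,0,13],
  ],
  yaw=[0,0,0,0,0,0,0,0,0,0],
)

```text
clock: 4.1
position: [546.6, 90.6, 385.5]
ee_rot: [1.0, -0.001, -0.0, 0.001]
contact_force: [-0.9, 0.2, -0.7]
gripper_width: 36.3
```

apply_moves(
  fingers=[0.8,0.8,0.8,0.8,0.8,0.8,0.8,0.8,0.8,0.8],
  dp=[
    [0,1,0],
    [0.1,4,0],
    [0.2,7.5,0],
    [0.3,11,0],
    [0.5,15,0],
    [0.6,18.5,0],
    [0.6,21.5,0],
    [0.6,23.5,0],
    [0.6,24.5,0],
    [0.6,24.5,0],
  ],
  yaw=[0,0,0,0,0,0,0,0,0,0],
)

```text
clock: 5.1
position: [552.4, 336.5, 384.5]
ee_rot: [1.0, -0.001, -0.001, 0.002]
contact_force: [-0.4, 0.2, -1.4]
gripper_width: 36.3
```

```bash
python3 - <<'E'
from h import *
print(read_state()["position"])
a,K,T=cam("top");b,K2,T2=cam("side")
A=cv2.resize(a[140:250,150:350],(800,440),interpolation=cv2.INTER_CUBIC)
cv2.imwrite("pics/carry.png",np.vstack([A,]))
cv2.imwrite("pics/carry.png",np.hstack([cv2.resize(a[120:240,150:290],(400,343)),cv2.resize(b[200:380,210:370],(400,450))[:343]]))
E
```

```text
[552.41825777 336.50405231 384.54799761]
```

View pics/carry.png

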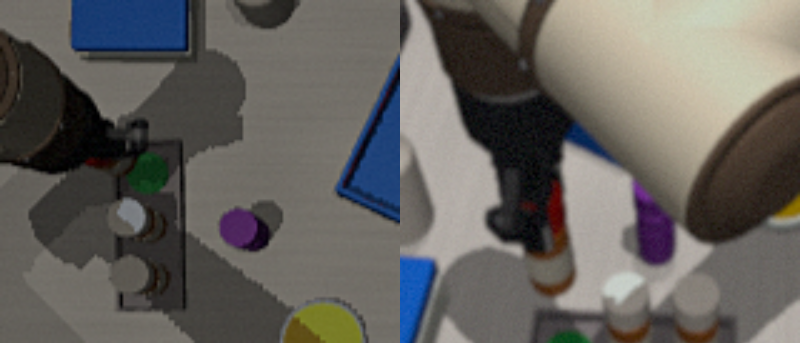

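The bottle is held upright above the tray and the purple one is untouched (crop 240,228). Lowering it onto the pad.

apply_moves(
  fingers=[0.8,0.8,0.8,0.8,0.8,0.8,0.8,0.8,0.8,0.8],
  dp=[
    [0.1,-0.1,-1],
    [0.1,-0.1,-3],
    [0.1,-0.1,-5],
    [0.1,-0.1,-7],
    [0.1,-0.1,-9],
    [0.1,-0.1,-10.5],
    [0.1,-0.1,-11.5],
    [0.1,-0.1,-12.1],
    [0.1,-0.1,-12.5],
    [0.1,-0.1,-12.6],
  ],
  yaw=[0,0,0,0,0,0,0,0,0,0],
)

```text
clock: 6.2
position: [553.7, 333.7, 259.2]
ee_rot: [1.0, -0.002, -0.001, 0.001]
contact_force: [0.2, -0.5, 0.0]
gripper_width: 36.6
```

apply_moves(
  fingers=[0.8,0.8,0.5,0.4,0.3,0.2,0.1,0,0,0],
  dp=[
    [0,0.15,-0.1],
    [0,0.15,-0.15],
    [0,0.15,-0.15],
    [0,0.15,-0.15],
    [0,0.15,-0.15],
    [0,0.15,-0.15],
    [0,0.15,-0.15],
    [0,0.15,-0.1],
    [0,0.15,0],
    [0,0.15,0],
  ],
  yaw=[0,0,0,0,0,0,0,0,0,0],
)

```text
clock: 7.2
position: [553.7, 335.2, 259.4]
ee_rot: [1.0, -0.002, -0.0, 0.001]
contact_force: [0.7, -0.4, 0.1]
gripper_width: 85.3
```

apply_moves(
  fingers=[0,0,0,0,0,0,0,0,0.2,0.27],
  dp=[
    [0,0,1],
    [0,0,3],
    [0,0,6],
    [0,0,10],
    [0,0,13],
    [0,-2,14],
    [0,-6,14],
    [0,-10,14],
    [0,-15,14],
    [0,-18,14],
  ],
  yaw=[0,0,0,0,0,-5,-10,-15,-20,-24],
)

```text
clock: 8.2
position: [553.1, 152.5, 400.6]
ee_rot: [0.977, -0.212, -0.0, 0.001]
contact_force: [0.6, -0.3, -1.1]
gripper_width: 62.6
```

```bash
python3 - <<'E'
from h import *
a,K,T=cam("top");b,K2,T2=cam("side")
cv2.imwrite("pics/top2.png",a);cv2.imwrite("pics/side2.png",b)
cv2.imwrite("pics/v2.png",np.hstack([cv2.resize(a[110:240,170:350],(450,325),interpolation=cv2.INTER_CUBIC),cv2.resize(b[190:370,200:390],(350,331))[:325]]))
for n,p in dict(cap=(553.5,335.6,117),pad=(553.5,335.6,7)).items(): print(n,proj(p,K,T).round(1),proj(p,K2,T2).round(1))
E
```

```text
cap [192.4 175.7] [272.2 315.3]
pad [201.1 180.2] [277.6 341. ]
```

View pics/v2.png

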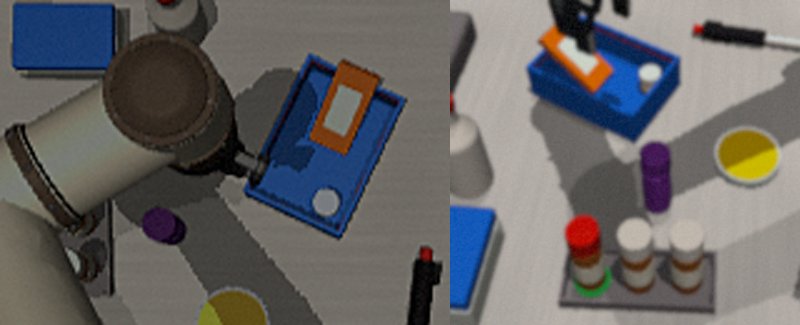

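The red-capped bottle stands upright on the green pad: cap at side pixel (272,314), predicted (272,315). The case at crop (345,105) is still propped. I'm working out its pose in the tub frame.

```bash
python3 - <<'E'
from h import *
d=np.load("top.npz");K,T=d["K"],d["T"]
a=np.radians(-24.8);R=np.array([[np.cos(a),-np.sin(a)],[np.sin(a),np.cos(a)]]);c=np.array([586.5,38.6])
for (u,v),z in [((342,60),82),((384,75),82),((311,140),16),((352,153),16)]:
    w=back(170+u/2.5,110+v/2.5,z,K,T); print(w.round(1),((w[:2]-c)@R).round(1))
for p in [(52,-1),(62,-1),(35,-1),(38,-1)]: print(p,(c+R@p).round(1))
print("ux,uy",R[:,0],R[:,1])
E
```

```text
[682.1  17.6  82. ] [95.6 21. ]
[665.1 -31.1  82. ] [100.6 -30.3]
[598.3  53.8  16. ] [ 4.3 18.7]
[582.9   4.1  16. ] [ 11.2 -32.8]
(52, -1) [633.3  15.9]
(62, -1) [642.4  11.7]
(35, -1) [617.9  23. ]
(38, -1) [620.6  21.8]
ux,uy [ 0.90777748 -0.41945208] [0.41945208 0.90777748]
```

apply_moves(
  fingers=[0.27,0.27,0.27,0.27,0.27,0.27,0.27,0.27,0.27,0.27],
  dp=[
    [2.2,-3.6,-2],
    [4.5,-7.2,-4],
    [6.7,-11,-6],
    [8.9,-14.5,-8],
    [8.9,-14.5,-9],
    [8.9,-14.5,-11],
    [8.9,-14.5,-12],
    [8.9,-14.5,-12],
    [8.9,-14.5,-12],
    [8.9,-14.5,-12],
  ],
  yaw=[0,0,0,0,0,0,0,0,0,0],
)

```text
clock: 9.3
position: [642.6, 7.5, 282.3]
ee_rot: [0.977, -0.212, 0.001, 0.001]
contact_force: [0.3, 0.1, -0.5]
gripper_width: 62.5
```

```bash
python3 - <<'E'
from h import *
a,K,T=cam("top");b,K2,T2=cam("side")
s=read_state();print(s["position"],s["ee_rot"],s["gripper_width"])
cv2.imwrite("pics/v3.png",np.hstack([cv2.resize(a[110:220,250:360],(350,350),interpolation=cv2.INTER_CUBIC),cv2.resize(b[150:270,220:370],(440,350),interpolation=cv2.INTER_CUBIC)]))
E
```

```text
[642.48133787   7.27176932 282.07319821] [ 9.77308272e-01 -2.11820260e-01  6.59528064e-04  5.33418261e-04] 62.25644147272539
```

View pics/v3.png

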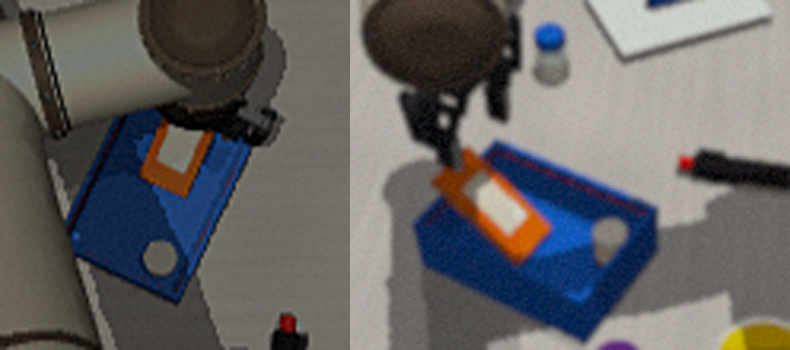

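The gripper is above the case's upper half. I'm cross-checking the case's side-to-side position from the side view: foot corners at side px (278,240) and (288.5,229), upper corner at (248,212).

```bash
python3 - <<'E'
from h import *
d=np.load("side.npz");K,T=d["K"],d["T"]
a=np.radians(-24.8);R=np.array([[np.cos(a),-np.sin(a)],[np.sin(a),np.cos(a)]]);c=np.array([586.5,38.6])
for (u,v),z in [((248.3,211.7),82),((278,239.8),16),((288.5,228.9),16),((350+65,0),60)]:
    print(((back(u,v,z,K,T)[:2]-c)@R).round(1))
for q,z in [((64,31-5),36),((64,-36-0),36),((90,63),60),((90,-63),60)]:print(proj([*(c+R@q),z],K,T).round(1))
E
```

```text
[90.9 28.7]
[ 5.1 26.4]
[  2.6 -19.7]
[  330.6 -1800.9]
[259.4 226.5]
[272.9 212.1]
[241.6 225.9]
[270.1 196.8]
```

```bash
python3 - <<'E'
from h import *
from scipy.optimize import minimize
a=np.radians(-24.8);R=np.array([[np.cos(a),-np.sin(a)],[np.sin(a),np.cos(a)]]);c=np.array([586.5,38.6])
V=[]
for n,box in(("top",(285,335,125,180)),("side",(240,295,195,245))):
    im=cv2.imread(f"pics/{n}0.png");h=cv2.cvtColor(im,cv2.COLOR_BGR2HSV);x0,x1,y0,y1=box
    m=np.zeros(h.shape[:2],np.uint8);m[y0:y1,x0:x1]=cv2.inRange(h,np.array((7,140,50)),np.array((20,255,255)))[y0:y1,x0:x1]
    cs,_=cv2.findContours(m,cv2.RETR_EXTERNAL,cv2.CHAIN_APPROX_NONE);k=max(cs,key=cv2.contourArea)
    mm=np.zeros_like(m);cv2.drawContours(mm,[cv2.convexHull(k)],-1,255,-1);d=np.load(n+".npz");V.append((mm,d["K"],d["T"]))
def cost(p,which=(0,1)):
    x,y,yaw,th=p;y2=np.radians(yaw);th=np.radians(th)
    P=[]
    for X in(-55,55):
        for Y in(-25,25):
            for Z in(-7,7):
                u=X*np.cos(th)-Z*np.sin(th);w=X*np.sin(th)+Z*np.cos(th)
                z=5+55*np.sin(th)+7*np.cos(th)+w
                q=np.array([x+u*np.cos(y2)-Y*np.sin(y2),y+u*np.sin(y2)+Y*np.cos(y2)])
                P.append([*(c+R@q),z])
    s=0
    for i in which:
        mm,K,T=V[i];H=cv2.convexHull(np.array([proj(p,K,T)for p in P],np.float32))
        r=np.zeros_like(mm);cv2.fillPoly(r,[np.round(H*16).astype(np.int32)],255,shift=4)
        s+=1-(r&mm).astype(bool).sum()/(r|mm).astype(bool).sum()
    return s
for w in((0,),(1,),(0,1)):
    r=minimize(cost,[53,0,0,37],args=(w,),method="Nelder-Mead",options=dict(initial_simplex=[[53,0,0,37],[59,0,0,37],[53,6,0,37],[53,0,6,37],[53,0,0,41]]))
    print(w,r.x.round(1),round(r.fun,3))
E
```

```text
(0,) [53.5 -0.1  0.5 39.7] 0.047
(1,) [53.1 -1.5  1.5 37.1] 0.092
(0, 1) [52.9 -0.9  1.6 37.8] 0.152
```

The model fit to both views gives the case centre at tub (53,-1), slope about 37.5°. I'm shifting 4 mm, descending and gripping.

apply_moves(
  fingers=[0.27,0.27,0.27,0.27,0.27,0.27,0.27,0.27,0.27,0.27],
  dp=[
    [0,0.45,0],
    [0,0.45,-1],
    [0,0.45,-2],
    [0,0.45,-3],
    [0,0.45,-4],
    [0,0.45,-5],
    [0,0.45,-6],
    [0,0.45,-7],
    [0,0.45,-7.3],
    [0,0.45,-7.3],
  ],
  yaw=[0,0,0,0,0,0,0,0,0,0],
)

```text
clock: 10.4
position: [642.4, 11.7, 208.3]
ee_rot: [0.977, -0.212, 0.0, 0.001]
contact_force: [0.2, 0.3, 0.3]
gripper_width: 62.2
```

apply_moves(
  fingers=[0.35,0.4,0.45,0.5,0.55,0.6,0.6,0.6,0.6,0.6],
  dp=[
    [0,0,0],
    [0,0,0],
    [0,0,0],
    [0,0,0],
    [0,0,0],
    [0,0,0],
    [0,0,0],
    [0,0,0],
    [0,0,0],
    [0,0,0],
  ],
  yaw=[0,0,0,0,0,0,0,0,0,0],
)

```text
clock: 11.4
position: [642.7, 11.8, 209.1]
ee_rot: [0.977, -0.212, 0.001, 0.001]
contact_force: [-1.9, 1.3, 4.9]
gripper_width: 48.9
```

apply_moves(
  fingers=[0.6,0.6,0.6,0.6,0.6,0.6,0.6,0.6,0.6,0.6],
  dp=[
    [0,0,0.5],
    [0,0,1.2],
    [0,0,1.5],
    [-0.5,0.2,1.5],
    [-1,0.5,1.5],
    [-1.5,0.7,1.5],
    [-2,0.9,1.5],
    [-2.5,1.1,1.5],
    [-2.5,1.1,1.5],
    [-2.5,1.1,1.5],
  ],
  yaw=[0,0,0,0,0,0,0,0,0,0],
)

```text
clock: 12.4
position: [617.6, 23.0, 224.2]
ee_rot: [0.977, -0.211, 0.001, 0.001]
contact_force: [-0.2, 0.5, -0.6]
gripper_width: 48.6
```

apply_moves(
  fingers=[0.6,0.6,0.6,0.6,0.6,0.6,0.6,0.6,0.6,0.6],
  dp=[
    [0,0,-0.4],
    [0,0,-0.8],
    [0,0,-1.2],
    [0,0,-1.5],
    [0,0,-1.8],
    [0,0,-2.1],
    [0,0,-2.4],
    [0,0,-2.6],
    [0,0,-2.8],
    [0,0,-2.8],
  ],
  yaw=[0,0,0,0,0,0,0,0,0,0],
)

```text
clock: 13.4
position: [621.2, 22.4, 200.9]
ee_rot: [0.978, -0.21, 0.007, -0.0]
contact_force: [4.1, -5.6, 12.5]
gripper_width: 48.6
```

```bash
python3 - <<'E'
from h import *
a,K,T=cam("top");b,K2,T2=cam("side")
s=read_state();print(s["position"],s["contact_force"],s["wrist_torque"],s["gripper_width"])
cv2.imwrite("pics/v4.png",np.hstack([cv2.resize(a[110:220,250:360],(350,350),interpolation=cv2.INTER_CUBIC),cv2.resize(b[150:270,220:370],(440,350),interpolation=cv2.INTER_CUBIC)]))
E
```

```text
[621.2045576   22.46775086 200.96307125] [ 3.84373459 -4.92397159 13.34608787] [-1.39422258 -0.71977082  0.1546398 ] 49.01942523799162
```

View pics/v4.png

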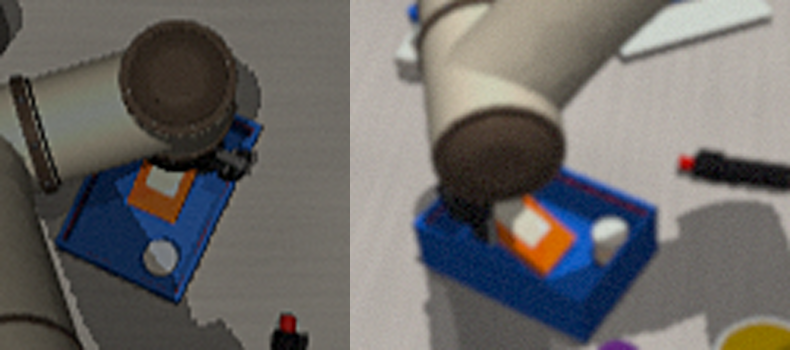

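The foot is down at about crop (165,215) and clear of the short bottle. The case still sits stiffly in the pads, so I'm pressing it down gently.

apply_moves(
  fingers=[0.6,0.6,0.6,0.6,0.6,0.6,0.6,0.6,0.6,0.6],
  dp=[
    [0,0,-0.3],
    [0,0,-0.6],
    [0,0,-0.9],
    [0,0,-1.1],
    [0,0,-1.3],
    [0,0,-1.4],
    [0,0,-1.5],
    [0,0,-1.6],
    [0,0,-1.6],
    [0,0,-1.6],
  ],
  yaw=[0,0,0,0,0,0,0,0,0,0],
)

```text
clock: 14.5
position: [624.6, 22.3, 190.1]
ee_rot: [0.978, -0.209, 0.013, -0.002]
contact_force: [3.0, -2.9, 16.2]
gripper_width: 49.1
```

apply_moves(
  fingers=[0.6,0.6,0.6,0.6,0.6,0.6,0.6,0.6,0.6,0.6],
  dp=[
    [-0.2,0.1,-0.2],
    [-0.4,0.2,-0.4],
    [-0.6,0.3,-0.6],
    [-0.8,0.4,-0.8],
    [-0.8,0.4,-1],
    [-0.8,0.4,-1.1],
    [-0.8,0.4,-1.1],
    [-0.8,0.4,-1.1],
    [-0.8,0.4,-1.1],
    [-0.8,0.4,-1.1],
  ],
  yaw=[0,0,0,0,0,0,0,0,0,0],
)

```text
clock: 15.5
position: [620.4, 26.6, 183.3]
ee_rot: [0.978, -0.207, 0.019, -0.004]
contact_force: [4.7, -2.2, 10.1]
gripper_width: 49.1
```

```bash
python3 - <<'E'
from h import *
a,K,T=cam("top");b,K2,T2=cam("side")
s=read_state();print(s["position"],s["contact_force"],s["wrist_torque"],s["gripper_width"])
cv2.imwrite("pics/v5.png",np.hstack([cv2.resize(a[110:220,250:360],(350,350),interpolation=cv2.INTER_CUBIC),cv2.resize(b[150:270,220:370],(440,350),interpolation=cv2.INTER_CUBIC)]))
E
```

```text
[620.36151844  26.56789777 183.26418166] [ 5.1144502  -2.55390914  9.78436551] [-0.51316191 -0.95577563 -0.03560037] 48.90012691262122
```

View pics/v5.png

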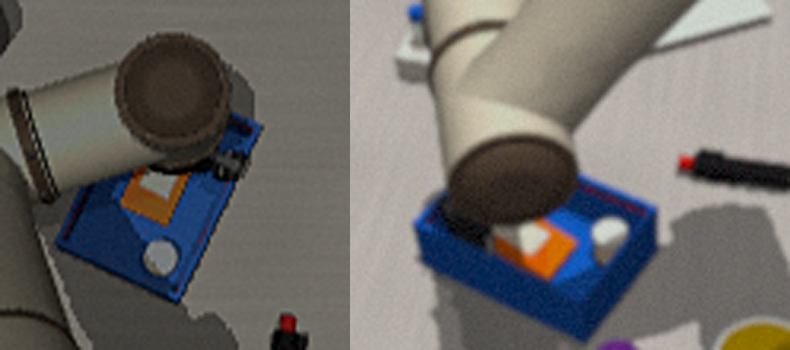

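The case is now nearly flat and the short bottle is untouched. Releasing and retreating.

apply_moves(
  fingers=[0.5,0.45,0.4,0.35,0.3,0.27,0.27,0.27,0.27,0.27],
  dp=[
    [0,0,0],
    [0,0,0],
    [0,0,0],
    [0,0,0],
    [0,0,0],
    [0,0,0],
    [0,0,0.5],
    [0,0,2],
    [0,0,5],
    [0,0,8],
  ],
  yaw=[0,0,0,0,0,0,0,0,0,0],
)

```text
clock: 16.6
position: [620.0, 26.9, 262.9]
ee_rot: [0.978, -0.207, 0.018, -0.003]
contact_force: [0.3, -0.3, 0.2]
gripper_width: 62.1
```

apply_moves(
  fingers=[0.2,0.2,0.2,0.2,0.2,0.2,0.2,0.2,0.2,0.2],
  dp=[
    [0,0,4],
    [-1,-3,8],
    [-3,-7,11],
    [-4,-12,11],
    [-6,-17,11],
    [-7,-22,11],
    [-8,-26,11],
    [-10,-30,11],
    [-11,-34,11],
    [-12.6,-37.2,11],
  ],
  yaw=[0,0,0,6,12,18,24,32,40,48],
)

```text
clock: 17.6
position: [493.5, -346.8, 372.3]
ee_rot: [0.977, 0.211, 0.015, -0.01]
contact_force: [0.4, -0.2, -0.5]
gripper_width: 68.5
```

```bash
python3 - <<'E'
from h import *
a,K,T=cam("top");b,K2,T2=cam("side")
s=read_state();print(s["position"],s["ee_rot"],s["contact_force"])
cv2.imwrite("pics/top6.png",a);cv2.imwrite("pics/side6.png",b)
cv2.imwrite("pics/v6.png",np.hstack([cv2.resize(a[110:220,250:360],(350,350),interpolation=cv2.INTER_CUBIC),cv2.resize(b[150:270,220:370],(440,350),interpolation=cv2.INTER_CUBIC)]))
E
```

```text
[ 492.36849317 -347.94304791  372.02181878] [ 0.97818019  0.20701279  0.01413728 -0.01045744] [0.19240506 0.31616297 0.2725851 ]
```

View pics/v6.png

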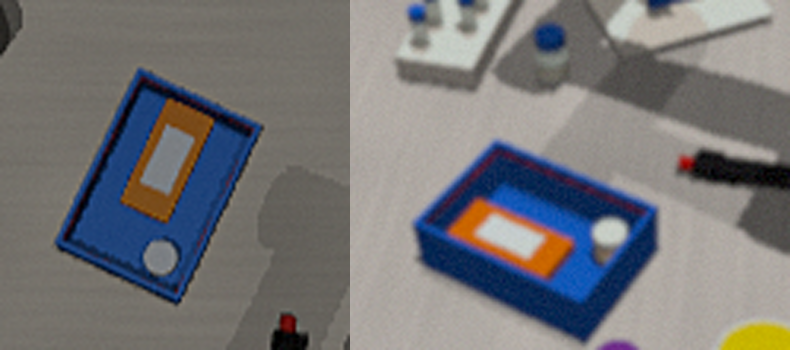

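The case lies flat at crop (168,158) and the short bottle stands at (160,258). The tool kept about 2° of tilt, so I'm computing the true grasp point, and re-measuring the tub with nothing blocking it.

```bash
python3 - <<'E'
from h import *
from scipy.spatial.transform import Rotation as Ro
s=read_state();R=Ro.from_quat(s["ee_rot"]).as_matrix();p=np.array(s["position"])
print("pos",p.round(1),"grasp",(p+R[:,2]*155).round(1),"z",R[:,2].round(4),"jaw ang",np.degrees(np.arctan2(R[1,1],R[0,1])).round(1),"x z-comp",R[2,0].round(3),"y z-comp",R[2,1].round(3))
d=np.load("top.npz");K,T=d["K"],d["T"]
for f in("top0","top6"):
    h=cv2.cvtColor(cv2.imread(f"pics/{f}.png"),cv2.COLOR_BGR2HSV)
    m=np.zeros(h.shape[:2],np.uint8);m[125:215,255:345]=cv2.inRange(h,np.array((100,110,30)),np.array((130,255,255)))[125:215,255:345]
    m=cv2.morphologyEx(m,cv2.MORPH_OPEN,np.ones((2,2)))
    k=max(cv2.findContours(m,cv2.RETR_EXTERNAL,cv2.CHAIN_APPROX_NONE)[0],key=cv2.contourArea).reshape(-1,2)
    w=np.array([back(u,v,60,K,T)[:2] for u,v in k],np.float32);print(f,cv2.minAreaRect(w))
# lid plate from top0, Otsu against table
im=cv2.imread("pics/top0.png");g=cv2.GaussianBlur(im,(3,3),0)[155:245,385:468]
h=cv2.cvtColor(g,cv2.COLOR_BGR2HSV);m=((h[...,1]<20)|((h[...,0]>100)&(h[...,1]>80))).astype(np.uint8)*255
m=cv2.morphologyEx(m,cv2.MORPH_OPEN,np.ones((3,3)))
k=max(cv2.findContours(m,cv2.RETR_EXTERNAL,cv2.CHAIN_APPROX_NONE)[0],key=cv2.contourArea).reshape(-1,2)+[385,155]
print("lid",cv2.minAreaRect(np.array([back(u,v,16,K,T)[:2] for u,v in k],np.float32)))
E
```

```text
pos [ 492.4 -347.9  372. ] grasp [ 496.  -343.9  217.1] z [ 0.0233  0.0263 -0.9994] jaw ang -66.1 x z-comp 0.032 y z-comp -0.015
top0 ((583.3704223632812, 35.88645935058594), (126.5252914428711, 181.75491333007812), 65.14403533935547)
top6 ((583.3561401367188, 35.90605163574219), (126.4935531616211, 181.7139434814453), 65.22708892822266)
lid ((494.9815979003906, -346.18572998046875), (190.32858276367188, 136.1365203857422), 28.630064010620117)
```

apply_moves(
  fingers=[0.4,0.4,0.4,0.4,0.4,0.4,0.4,0.4,0.4,0.4],
  dp=[
    [-0.1,-0.2,0],
    [-0.1,-0.2,-2],
    [-0.1,-0.2,-5],
    [-0.1,-0.2,-8],
    [-0.1,-0.2,-11],
    [-0.1,-0.2,-13],
    [-0.1,-0.2,-13.4],
    [-0.1,-0.2,-13.4],
    [-0.1,-0.2,-13.4],
    [-0.1,-0.2,-13.4],
  ],
  yaw=[4.8,4.8,4.8,4.8,4.8,4.8,4.8,4.8,4.8,4.8],
)

```text
clock: 18.7
position: [491.9, -349.9, 239.6]
ee_rot: [0.969, 0.248, 0.015, -0.01]
contact_force: [-0.2, 0.5, 0.2]
gripper_width: 51.0
```

```bash
cat > g.py <<'E'
from h import *
from scipy.spatial.transform import Rotation as Ro
s=read_state();R=Ro.from_quat(s["ee_rot"]).as_matrix();p=np.array(s["position"])
print("pos",p.round(1),"grasp",(p+R[:,2]*155).round(1),"jaw",np.degrees(np.arctan2(R[1,1],R[0,1])).round(1)%180,"tilt x,y",R[2,0].round(3),R[2,1].round(3),s["gripper_width"],np.round(s["contact_force"],1),s["clock"])
E
python3 g.py
```

```text
pos [ 491.9 -349.9  239.6] grasp [ 495.6 -345.7   84.7] jaw 118.7 tilt x,y 0.034 -0.012 51.017626737444495 [-0.2  0.5  0.2] 18.7
```

apply_moves(
  fingers=[0.4,0.4,0.4,0.4,0.4,0.5,0.7,0.9,0.95,1],
  dp=[
    [-0.1,0,-1],
    [-0.1,0,-2.5],
    [-0.1,0,-3.7],
    [-0.1,0,-4.2],
    [-0.1,0,-4.2],
    [-0.1,0,-4.2],
    [-0.1,0,-4.2],
    [-0.1,0,-4.2],
    [-0.1,0,-4.2],
    [-0.1,0,-4.2],
  ],
  yaw=[0,0,0,0,0,0,0,0,0,0],
)

```text
clock: 19.7
position: [491.2, -350.1, 198.5]
ee_rot: [0.969, 0.248, 0.015, -0.01]
contact_force: [-1.0, 1.2, 3.8]
gripper_width: 14.7
```

apply_moves(
  fingers=[1,1,1,1],
  dp=[
    [0,0,0],
    [0,0,0],
    [0,0,0],
    [0,0,0],
  ],
  yaw=[0,0,0,0],
)

```text
clock: 20.1
position: [491.2, -350.1, 198.5]
ee_rot: [0.969, 0.248, 0.015, -0.01]
contact_force: [-0.6, 0.5, 2.0]
gripper_width: 14.8
```

```bash
python3 g.py
```

```text
pos [ 491.2 -350.1  198.5] grasp [ 495.1 -346.    43.7] jaw 118.7 tilt x,y 0.035 -0.011 14.806903286605502 [-0.6  0.5  2. ] 20.1
```

apply_moves(
  fingers=[1,1,1,1,1,1,1,1,1,1],
  dp=[
    [0,0,0.5],
    [0,0,1.5],
    [0,0,3],
    [0,0,5],
    [0,0,7],
    [0,0,9],
    [0,0,11],
    [0,0,12.5],
    [0,0,13],
    [0,0,13],
  ],
  yaw=[0,0,0,0,0,0,0,0,0,0],
)

```text
clock: 21.1
position: [491.1, -350.0, 329.3]
ee_rot: [0.969, 0.248, 0.016, -0.009]
contact_force: [-0.2, -1.2, -2.5]
gripper_width: 14.8
```

apply_moves(
  fingers=[1,1,1,1,1,1,1,1,1,1],
  dp=[
    [0.3,1,0],
    [1,4,0],
    [1.8,7.5,0],
    [2.6,11,0],
    [3.4,14.5,0],
    [4.2,18,0],
    [5,21.5,0],
    [5.8,25,0],
    [6.4,27.5,0],
    [6.6,28.5,0],
  ],
  yaw=[-2,-6,-11,-16,-22,-28,-33,-38,-42,-44],
)

```text
clock: 22.1
position: [557.2, -62.7, 328.0]
ee_rot: [0.991, -0.133, 0.017, -0.002]
contact_force: [0.0, -0.6, -1.8]
gripper_width: 15.2
```

```bash
python3 g.py
```

```text
pos [557.2 -62.7 328. ] grasp [562.6 -62.6 173.1] jaw 74.8 tilt x,y 0.034 -0.009 15.18743141824862 [ 0.  -0.6 -1.8] 22.1
```

apply_moves(
  fingers=[1,1,1,1,1,1,1,1,1,1],
  dp=[
    [0.3,1,0],
    [0.8,3.5,0],
    [1.6,6.5,0],
    [2.1,9,0],
    [2.4,10,-0.5],
    [2.4,10.2,-2],
    [2.4,10.2,-4],
    [2.4,10.2,-5],
    [2.4,10.2,-5.3],
    [2.4,10.2,-5.3],
  ],
  yaw=[-1,-3,-6,-8,-9.6,-9.6,-9.6,-9.6,-9.6,-9.6],
)

```text
clock: 23.1
position: [581.2, 39.1, 274.4]
ee_rot: [0.976, -0.215, 0.017, -0.001]
contact_force: [0.0, 0.6, -2.1]
gripper_width: 14.9
```

```bash
python3 g.py; python3 - <<'E'
from h import *
a,K,T=cam("top");b,K2,T2=cam("side");cv2.imwrite("pics/top7.png",a);cv2.imwrite("pics/side7.png",b)
s=5
A=cv2.resize(a[120:220,250:350],(400,400),interpolation=cv2.INTER_CUBIC);B=cv2.resize(b[160:280,225:345],(400,400),interpolation=cv2.INTER_CUBIC)
an=np.radians(-24.8);R=np.array([[np.cos(an),-np.sin(an)],[np.sin(an),np.cos(an)]]);c=np.array([586.5,38.6])
def draw(I,K,T,o,f,hx,hy,z,col):
    P=[(proj([*(c+R@(sx*hx,sy*hy)),z],K,T)-o+.5)*f for sx,sy in((1,1),(1,-1),(-1,-1),(-1,1))]
    cv2.polylines(I,[np.int32(P)],True,col,1)
for I,k,t,o,f in((A,K,T,(250,120),4),(B,K2,T2,(225,160),400/120)):
    draw(I,k,t,o,f,93,66,91,(0,255,255)); draw(I,k,t,o,f,90,63,60,(0,0,255))
cv2.imwrite("pics/v7.png",np.hstack([A,B]))
E
```

```text
pos [581.2  39.1 274.4] grasp [586.4  38.2 119.5] jaw 65.2 tilt x,y 0.033 -0.008 14.937022192945506 [ 0.   0.6 -2.1] 23.1
```

View pics/v7.png

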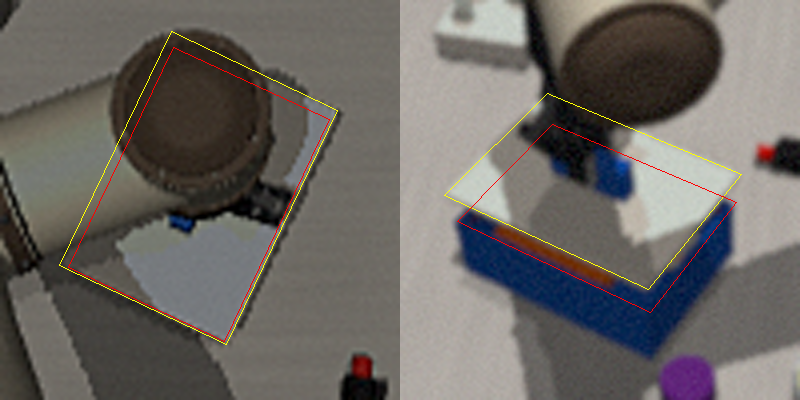

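The top view shows the lid edges matching the predicted outline over the tub within about 1 px. The side view agrees. Lowering.

apply_moves(
  fingers=[1,1,1,1,1,1,1,1,1,1],
  dp=[
    [0,0,-0.4],
    [0,0,-0.8],
    [0,0,-1.1],
    [0,0,-1.4],
    [0,0,-1.6],
    [0,0,-1.8],
    [0,0,-1.9],
    [0,0,-2],
    [0,0,-2],
    [0,0,-2],
  ],
  yaw=[0,0,0,0,0,0,0,0,0,0],
)

```text
clock: 24.2
position: [581.6, 39.3, 255.7]
ee_rot: [0.976, -0.215, 0.018, -0.001]
contact_force: [0.3, -0.9, -1.9]
gripper_width: 14.7
```

apply_moves(
  fingers=[1,1,1,1,1,1,1,1],
  dp=[
    [0,0,-0.1],
    [0,0,-0.2],
    [0,0,-0.3],
    [0,0,-0.4],
    [0,0,-0.5],
    [0,0,-0.6],
    [0,0,-0.65],
    [0,0,-0.65],
  ],
  yaw=[0,0,0,0,0,0,0,0],
)

```text
clock: 25.0
position: [581.6, 39.3, 249.1]
ee_rot: [0.976, -0.215, 0.018, -0.001]
contact_force: [-0.1, 0.9, -2.4]
gripper_width: 15.0
```

```bash
python3 g.py
```

```text
pos [581.6  39.3 249.1] grasp [587.1  38.4  94.2] jaw 65.2 tilt x,y 0.035 -0.01 14.970370639129985 [-0.1  0.9 -2.4] 25.0
```

apply_moves(
  fingers=[1,1,1,1,1],
  dp=[
    [0,0,-0.05],
    [0,0,-0.1],
    [0,0,-0.15],
    [0,0,-0.2],
    [0,0,-0.25],
  ],
  yaw=[0,0,0,0,0],
)

```text
clock: 25.5
position: [581.6, 39.4, 248.3]
ee_rot: [0.977, -0.215, 0.018, -0.001]
contact_force: [-5.3, 1.1, 12.1]
gripper_width: 14.8
```

```bash
python3 g.py
```

```text
pos [581.6  39.4 248.3] grasp [587.2  38.5  93.4] jaw 65.2 tilt x,y 0.035 -0.01 14.755179447354738 [-5.3  1.1 12.1] 25.5
```

Contact at grasp height 93.4 mm, where 93.7 was expected for a seated lid. Releasing and retreating.

apply_moves(
  fingers=[0.9,0.8,0.7,0.6,0.5,0.4,0.4,0.4,0.4,0.4],
  dp=[
    [0,0,0],
    [0,0,0],
    [0,0,0],
    [0,0,0],
    [0,0,0],
    [0,0,0.1],
    [0,0,1],
    [0,0,3],
    [0,0,6],
    [0,0,10],
  ],
  yaw=[0,0,0,0,0,0,0,0,0,0],
)

```text
clock: 26.5
position: [581.2, 39.3, 348.5]
ee_rot: [0.977, -0.215, 0.017, -0.0]
contact_force: [0.3, 0.4, -0.4]
gripper_width: 51.5
```

apply_moves(
  fingers=[0.4,0.4,0.4,0.4,0.4,0.4,0.4,0.4,0.4,0.4],
  dp=[
    [0,-1,3],
    [-1,-5,3],
    [-3,-9,3],
    [-5,-13,3],
    [-7,-17,3],
    [-8,-21,3],
    [-9,-25,3],
    [-9,-29,3],
    [-9,-32,3],
    [-9,-32,3],
  ],
  yaw=[0,0,0,0,0,0,0,0,0,0],
)

```text
clock: 27.5
position: [490.8, -283.6, 378.9]
ee_rot: [0.976, -0.217, 0.017, 0.0]
contact_force: [0.2, -0.8, 0.2]
gripper_width: 51.2
```

```bash
python3 g.py; python3 - <<'E'
from h import *
a,K,T=cam("top");b,K2,T2=cam("side");cv2.imwrite("pics/top8.png",a);cv2.imwrite("pics/side8.png",b)
h=cv2.cvtColor(a,cv2.COLOR_BGR2HSV)
an=np.radians(-24.8);R=np.array([[np.cos(an),-np.sin(an)],[np.sin(an),np.cos(an)]]);c=np.array([586.5,38.6])
u0,v0=np.int32(proj([*c,100],K,T));m=np.zeros(h.shape[:2],np.uint8);s=np.s_[v0-17:v0+18,u0-15:u0+16];m[s]=cv2.inRange(h,np.array((100,120,40)),np.array((130,255,255)))[s]
k=cv2.findNonZero(m).reshape(-1,2);r=cv2.minAreaRect(np.array([back(*q,100,K,T)[:2] for q in k],np.float32));print("handle",r,(np.array(r[0])-c)@R)
A=cv2.resize(a[110:240,170:360],(438,300),interpolation=cv2.INTER_CUBIC);B=cv2.resize(b[160:370,225:345],(343,600),interpolation=cv2.INTER_CUBIC)
f=400/120
A2=cv2.resize(b[160:280,225:345],(400,400),interpolation=cv2.INTER_CUBIC)
for hx,hy,z,col in((93,66,66,(0,255,255)),):
    P=[(proj([*(c+R@(sx*hx,sy*hy)),z],K2,T2)-(225,160)+.5)*f for sx,sy in((1,1),(1,-1),(-1,-1),(-1,1))];cv2.polylines(A2,[np.int32(P)],True,col,1)
C=cv2.resize(b[270:370,240:360],(380,317));L=np.vstack([cv2.resize(A,(380,260)),C[:140*1]])
cv2.imwrite("pics/v8.png",np.hstack([L,A2]))
E
```

```text
pos [ 490.8 -283.6  378.9] grasp [ 496.  -284.8  224. ] jaw 65.0 tilt x,y 0.034 -0.007 51.18985221560407 [ 0.2 -0.8  0.2] 27.5
handle ((585.5274047851562, 37.94786834716797), (15.227032661437988, 69.00598907470703), 64.15088653564453) [-0.60936205 -0.99994752]
```

View pics/v8.png

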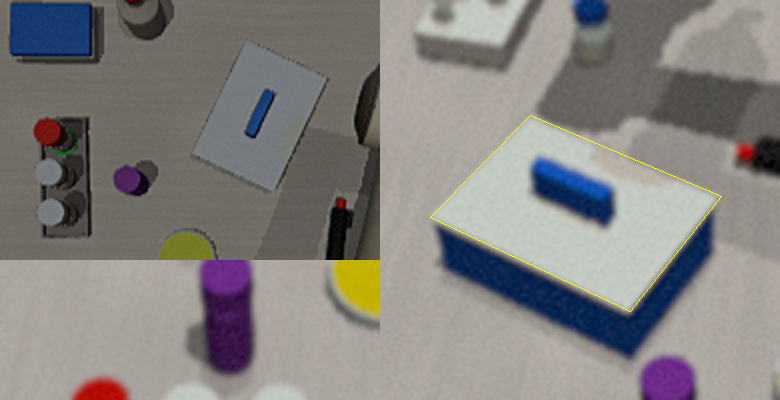

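The lid outline matches the seated prediction at z=66 all round. The handle is within about 1 mm of the tub centre, and the red-capped bottle stands on the pad. Handing in.

```bash
python3 -c "
from bench import *
print(job_done(), read_state()['clock'])"
```

```text
the job is handed in; nothing more can be done
the job is handed in; nothing more can be done
```

The job is done and handed in at about 28 s of the 69 s allowed; the hand-in itself reports no verdict.

- **Tall bottle:** I gripped it by the red cap and stood it upright on the green pad. In the side view its cap was within about 1 px of where it should be, and in the last picture it was still standing there.
- **Slide case:** I tilted it off the end wall and pressed it down. The picture showed it lying flat beside the standing short bottle before the lid went on.
- **Lid:** It seated with contact at a grasp height of 93.4 mm, against 93.7 mm expected. Its outline matched the seated prediction all round. The handle measured about 0.6 mm and 1.0 mm off the tub centre and about 1° off square.
- **Other objects:** In the pictures the white-capped bottles in the tray and the purple look-alike stood as before. The pipette and dish also looked unmoved. At the end the gripper was clear of everything.

**Checks that disagreed:**
- Three readings of the case's sideways position ranged from -5 to +3.5 mm. I settled it at -1 mm with a model fit to both views.
- A second measurement of the tub was about 3 mm off, which I put down to the image filter. I kept the first because it agreed with the bottle positions.
- Pressing the case down left the tool tilted about 2°. I allowed for this in the lid grasp.

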